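Find the loose bolt of the counter scale

TASK

Set the loose brass dust lid on the scale's open round well so that it sits seated and level, and let go of it. Then tap down on the cap of each of the three bolts along the robot's side of the scale, one after another from the robot's left to its right, to find the loose one, the one that sinks clearly further than the others. Lift the hinged cap of the loose bolt open to at least 40 degrees and finish while still holding it open, leaving the other two caps shut and the rest of the things on the counter where they are.

Things in the scene. Friction and masses are not known exactly. Their poses are not given: they have to be found in the camera images.
- lid: Loose brass dust lid, about 0.2 kg: disc 110 mm across, 6 mm thick, with a locating plug 80 mm across, 6 mm deep under it and a round upright knob 26 mm across on top. Origin: centre of the plug's underside; disc 6 to 12 mm, knob 12 to 46 mm above it. z up through the knob. Starts lying on the counter, plug down, left or right of the scale.
- well (a point): Centre of the well's rim at its top, 60 mm above the counter; axes as for place_left. The rim is a steel ring on the scale's bed, 110 mm outside, 90 mm inside diameter, 30 mm high; the lid's plug goes inside with 5 mm to spare all round, the lid's origin then 6 mm below this point. The brass pan beyond it (78 mm high) begins 61 mm from this point along +x.
- place_left (a point): Place of the left of three like capped bolts (robot's left): fixed point on the bolt's axis, at the top centre of the cap's fin when the cap is shut and unpressed, 96 mm above the counter. x from the robot's side of the scale to its far side, y left along the row of bolts, z up. Which bolt is loose changes.
- place_middle (a point): The same for the middle bolt. Each bolt is a steel drum 46 mm across with a hinged steel cap 48 mm across, its top face 62 mm above the counter. On the cap stands an upright fin on the bolt's axis, 10 mm thick along y, 22 mm long along x, 34 mm high: tap on its top, grip it from above across its 10 mm.
- place_right (a point): The same for the right bolt. Each cap's hinge line runs along y, 27 mm from the bolt's axis on its -x (robot's) side and 44 mm below this point; opening, the cap's far (+x) edge swings up and towards the robot.
- loose_bolt (a joint): How far the loose bolt, with its cap, is pressed down (m): 0 at rest, 0.009 at its stop. It starts to sink at about 2 N, reaches the stop at under 4 N and springs back. A tap counts from 0.004. At which place it stands is not told.
- firm_a_bolt (a joint): The same for one of the two firm bolts: it gives only about 2 mm at 5 N (stop at 0.003) on its rubber washer. A tap counts from 0.0008, about 3 N.
- firm_b_bolt (a joint): The same for the other firm bolt.
- loose_cap (a joint): Opening angle of the loose bolt's cap (rad): 0 shut, 1.3 fully open. A light spring and its weight shut it when let go (1 to 3 N at the fin hold it).
- firm_a_cap (a joint): The same for the cap of the firm bolt a; to stay shut.
- firm_b_cap (a joint): The same for the cap of the firm bolt b; to stay shut.
- tin: Plain tin, 72 mm across, 55 mm high, origin under its centre; stands on the counter on the side where the lid is not. A bystander.
- weight_large: Brass weight, 36 mm across, 42 mm high, on the scale's bed left of the well; origin under its centre. A bystander.
- weight_small: Brass weight, 28 mm across, 32 mm high, on the bed right of the well; origin under its centre. A bystander.
- wrench: Wrench lying flat on the counter right of the scale; origin under its middle. A bystander.
- spool: Wooden spool, 40 mm across, 50 mm high, on the counter left of the scale; origin under its centre. A bystander.
- ruler: Wooden ruler 300 x 30 x 5 mm lying on the counter further to the right; origin under its centre. A bystander.
Mind the look-alikes: they are no part of the job. There is more than one size of the lid; the job needs the middle-sized.

How it is judged:
By the outcome, as a careful person would: the job done as asked, in the order asked, and still so for the second after the job is handed in, while the arm keeps its last pose, push and grip.
It also fails if it takes over 72 s, if anything falls off the work surface, if the arm or the gripper's body presses on something with over 40 N, if the wrist force passes 120 N, or if a joint passes its speed limit or range.

ROBOT

A 6-joint arm with a two-finger parallel gripper is mounted at the origin on the work surface. World frame = base frame: x ahead of the robot, y to its left, z up, the work surface at z = 0. Lengths are in m, angles in degrees, forces in N, time in s.
With the tool pointing down it reaches from about 0.3 to 0.775 m from the base axis. Payload 14.6 kg.
Tool frame: the origin (TCP) lies midway between the tips of the shut fingers; the grasp point (between the pads) lies 19 mm behind it (arm.grip_point_offset is the distance from the TCP to the grasp point, in m); z points along the fingers, y is the direction in which the jaws open and shut (so a half turn about z gives the same grasp; the last joint's range is limited). The gripper opens to 94 mm and grips with 3 to 60 N. Pads are 16 mm wide; open, the fingers measure 119 mm over their backs; the gripper's body (75 mm by 177 mm) begins 78 mm behind the grasp point.
Start: joints at [-77.04, 17.183, 87.147, -0, 75.671, -3.816], TCP at [0.159, -0.527, 0.205] pointing down, gripper open.
Joint ranges: [-173.82, 173.82], [-45.26, 126.66], [13.44, 144.39], [-59.66, 239.66], [0, 175.72], [-146.38, 146.38]. Speed limits (degrees/s): [127.2, 127.2, 147.25, 180, 180, 180].

INTERFACE

Orientations are given as a 3x3 rotation matrix whose columns are the frame's x, y, z axes.
In Python, from plant import arm, hand, inverse_kinematics, optics, order, readout gives the robot as it stands. Calls block until the motion is done:
- arm.reach(position, orientation): joint-space move of the TCP to a pose.
- arm.line_to(position, rot=None, velocity=0.15): straight line of the TCP; rot=None keeps the orientation; velocity is the mean speed in m/s.
- arm.set_joints(angles): joint-space move.
- hand.open_gripper() and hand.gripper_close(strength=None): open the fingers fully, or close them until they stop; strength is the grip in N (None keeps the last).
- arm.pause(seconds).
- inverse_kinematics(position, orientation): joint angles nearest the present ones, or None.
- optics.get_image(name): name is "side" or "top"; returns a dict with "image" (400x640x3 uint8, red, green, blue), "K" (3x3 intrinsics, pixels), "k1" (the pictures are not rectified: a ray, as slopes to the right and down, at radius r is drawn at 1 + k1 r^2 times it, then the intrinsics apply), "position" and "rotation" of the camera in the world. Camera axes: x right, y down, z forward; pixel columns grow to the right and rows downward; lengths in m; the calibration is good to about 2 mm. A picture is of the moment at which its call begins. There is no depth.
A pose or a line that the arm cannot do raises arm.MotionError and nothing moves.
- order.sign_off(): hands the job in, once; it reports no verdict.
Readings, each from a call of its own:
- readout.current_time(): time.
- readout.current_q(): joint angles.
- readout.current_joint_vel(): joint speeds.
- readout.current_effort(): joint torques, N m.
- readout.current_position(): TCP position.
- readout.current_eef_rot(): TCP orientation.
- readout.current_wrist_force(): force on the tool from outside, world axes, zero at the start.
- readout.current_wrist_torque(): the same for the moment, N m.
- readout.current_grip_width(): opening from 0.0 (shut) to 1.0 (fully open).
Only numpy, scipy, OpenCV 4.12 (cv2) and the standard library are available. Lean on these libraries where they do the work, as an engineer would, in place of code of your own. Each camera call takes 0.05 s, during which the arm holds its last target. There are 200 camera calls.

## Working session

There is one attempt and no reset: what is moved stays moved. The work goes in short steps, each a Python script; the robot and the scene stay as the last script left them, time stands still between calls to the robot, and variables do not carry over. Pictures are saved under pics/ and viewed, on a budget of 10 in all, crops included, one or two more only if the job needs it, and the job is handed in when it is done.

```bash
mkdir -p pics; ls; python3 - <<'E'
from plant import *
import cv2,numpy as np
np.set_printoptions(precision=4,suppress=True)
for n in("top","side"):
    d=optics.get_image(n); cv2.imwrite(f"pics/{n}0.png",d["image"][...,::-1]); print(n,d["K"],d["k1"],d["position"],d["rotation"])
print(readout.current_time(),readout.current_wrist_force(),readout.current_eef_rot(),arm.grip_point_offset)
E
```

```text
pics
top [[378.7071   0.     324.9813]
 [  0.     378.7071 196.645 ]
 [  0.       0.       1.    ]] -0.008786476671857576 [ 0.415  -0.09    1.1038] [[-0.0197 -0.9974  0.0698]
 [-0.9998  0.0198  0.0003]
 [-0.0017 -0.0698 -0.9976]]
side [[470.4513   0.     315.4912]
 [  0.     470.4513 195.3673]
 [  0.       0.       1.    ]] 0.0428417316768067 [-0.2098  0.9368  0.8361] [[-0.8135 -0.3135  0.4898]
 [-0.5814  0.4245 -0.694 ]
 [ 0.0096 -0.8494 -0.5277]]
0.1 [-0.2869  0.0863  0.4655] [[ 0.9574  0.2886 -0.0002]
 [ 0.2886 -0.9574  0.001 ]
 [ 0.0001 -0.001  -1.    ]] 0.0188
```

View pics/top0.png

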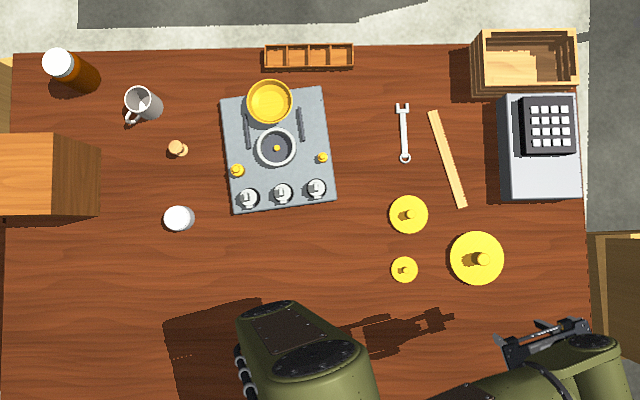

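View pics/side0.png

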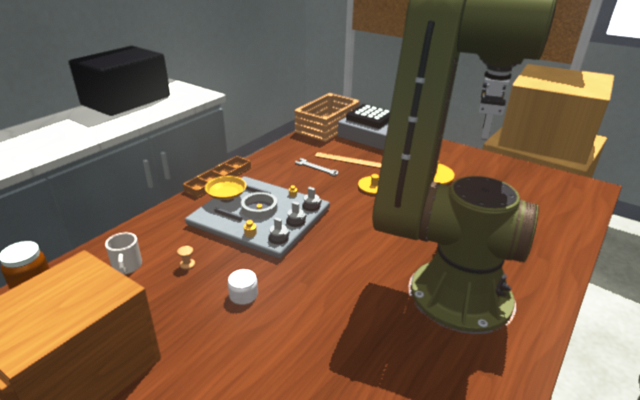

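The top view shows the middle-sized lid at (408,215), between a small one at (404,270) and a large one at (477,258). The well is at (276,148), and the bolts are at (249,198), (283,193) and (316,188), left to right. The side view agrees. Next I'll rectify at known heights to get positions.

```bash
cat > h.py <<'E'
import cv2,numpy as np
np.set_printoptions(precision=4,suppress=True)
def ray2w(d,uv,z):
    K=d["K"];s=np.array([(uv[0]-K[0,2])/K[0,0],(uv[1]-K[1,2])/K[1,1]])
    p=s.copy()
    for _ in range(10): p=s/(1+d["k1"]*(p@p))
    r=np.array(d["rotation"])@np.r_[p,1]; c=np.array(d["position"])
    return c+r*(z-c[2])/r[2]
def proj(d,P):
    P=np.asarray(P,float);q=(P-d["position"])@np.array(d["rotation"]);p=q[...,:2]/q[...,2:]
    p=p*(1+d["k1"]*(p**2).sum(-1,keepdims=True))
    return p*[d["K"][0,0],d["K"][1,1]]+d["K"][:2,2]
def ortho(d,x0,x1,y0,y1,z,s):  # image up=+x, left=+y, s px/m
    X,Y=np.meshgrid(np.arange(x1,x0,-1/s),np.arange(y1,y0,-1/s),indexing="ij")
    m=proj(d,np.stack([X,Y,0*X+z],-1)).astype(np.float32)
    return cv2.remap(d["image"],m[...,0],m[...,1],cv2.INTER_CUBIC)
E
python3 - <<'E'
from plant import *
from h import *
d=optics.get_image("top")
for n,uv,z in[("well",(276,148),.06),("bL",(249,195),.096),("bM",(283,190),.096),("bR",(316,186),.096)]: print(n,ray2w(d,uv,z))
h=cv2.cvtColor(d["image"],cv2.COLOR_RGB2HSV); m=cv2.inRange(h,(22,150,120),(35,255,255))
nn,l,st,c=cv2.connectedComponentsWithStats(m)
for i in range(1,nn):
    if st[i,4]>60:
        pts=cv2.findContours((l==i).astype(np.uint8),0,2)[0][0]
        w=np.array([ray2w(d,p[0].astype(float),.012)[:2] for p in pts]); print(st[i],c[i],cv2.minEnclosingCircle((w*1000).astype(np.float32)),cv2.fitEllipse((w*1000).astype(np.float32)))
w=ray2w(d,(280,150),.06)
a=ortho(d,w[0]-.17,w[0]+.05,w[1]-.14,w[1]+.14,.06,2500)
print(w,a.shape)
s=optics.get_image("side")
cx,cy=260,210
b=cv2.resize(s["image"][175:250,210:335],None,fx=6.4,fy=6.4,interpolation=2)
cv2.imwrite("pics/o1.png",a[...,::-1]);cv2.imwrite("pics/s1.png",b[...,::-1])
E
```

```text
well [0.6268 0.0442 0.06  ]
bL [0.494 0.113 0.096]
bM [0.5056 0.0221 0.096 ]
bR [ 0.5145 -0.0663  0.096 ]
[ 247   79   44   44 1207] [268.1823 102.5833] ((778.5352783203125, 69.39598846435547), 67.0789794921875) ((776.9972534179688, 70.90237426757812), (122.49189758300781, 128.95611572265625), 86.91451263427734)
[231 164  13  12  97] [237.3299 169.1856] ((575.9688720703125, 164.53875732421875), 17.670122146606445) ((576.4801025390625, 164.20884704589844), (31.09870147705078, 32.835086822509766), 162.923583984375)
[ 390  195   38   39 1055] [408.6616 213.8626] ((437.07720947265625, -328.98504638671875), 55.22209167480469) ((437.01092529296875, -328.9375915527344), (107.28791809082031, 108.4510726928711), 11.954456329345703)
[ 450  231   54   54 1766] [475.8465 260.2163] ((308.6747131347656, -519.920166015625), 77.79605102539062) ((303.57928466796875, -516.705810546875), (137.5102081298828, 154.83544921875), 147.8824005126953)
[392 257  26  26 494] [404.4534 269.0992] ((279.3988952636719, -311.4483337402344), 37.35283660888672) ((279.8128662109375, -311.46087646484375), (70.656005859375, 72.7502670288086), 4.028619766235352)
[0.6209 0.0331 0.06  ] (551, 700, 3)
```

View pics/o1.png

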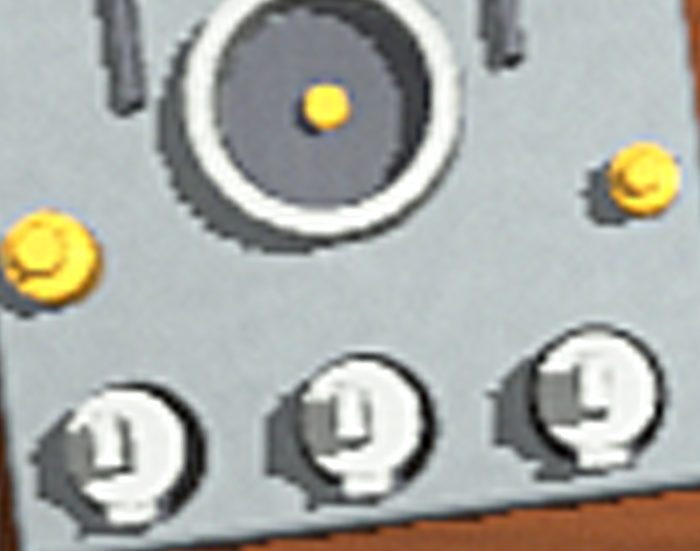

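View pics/s1.png

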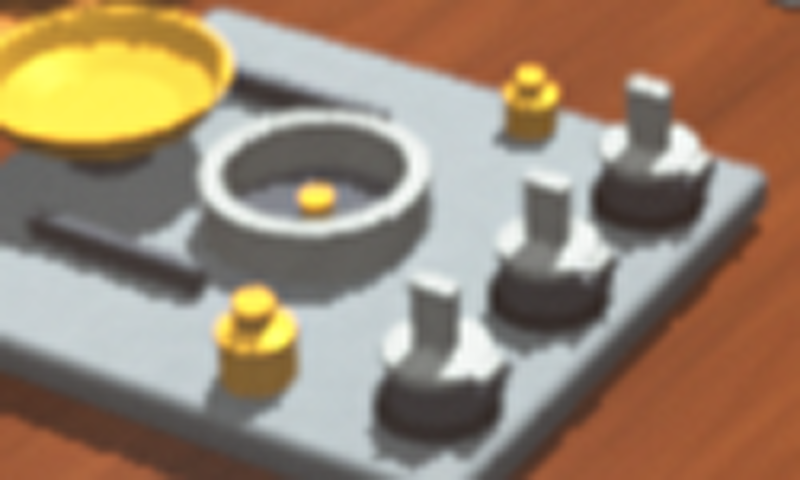

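The rectified view shows the ring centre near px (321,98) and the cap centres near (129,443), (364,415) and (597,388). The side crop shows the fin tops at (437,285), (548,181) and (649,87). I'll cross-check these numerically between the two cameras.

```bash
python3 - <<'E'
from plant import *
from h import *
d=optics.get_image("top");s=optics.get_image("side")
for c in[(437,285),(548,181),(649,87)]: print("side fin",ray2w(s,np.array(c)/6.4+[210-.4,175-.4],.096))
# side ring outer ellipse left 198 right 432 at z.06
def circ(cam,img,z,guess,rad,lo):
    S=2500;x0,y0=guess;w=rad+.02
    a=cv2.cvtColor(ortho(cam,x0-w,x0+w,y0-w,y0+w,z,S),cv2.COLOR_RGB2HSV)
    m=((a[...,1]<45)&(a[...,2]>lo)).astype(np.float32)
    # best ring/disc score
    n=m.shape[0];Y,X=np.mgrid[:n,:n]-(n-1)/2;R=np.hypot(X,Y)/S
    if rad>.05: k=((R<.055)&(R>.045)).astype(np.float32)-1.*((R>.055)&(R<.060))-1.*((R<.045)&(R>.040))
    else: k=(R<.024).astype(np.float32)-1.*((R>.024)&(R<.029))
    k=k.astype(np.float32); sc=cv2.filter2D(m,-1,k,borderType=cv2.BORDER_CONSTANT)
    sub=sc[n//2-40:n//2+41,n//2-40:n//2+41]; i,j=np.unravel_index(sub.argmax(),sub.shape)
    return x0-(i-40)/S, y0-(j-40)/S, sub.max()/k[k>0].sum()
for lo in(200,225):
  for nm,cam in(("top",d),("side",s)):
    print(lo,nm,"ring",circ(cam,0,.06,(.631,.0447),.055,lo))
    for g in[(.494,.1215),(.505,.0275),(.5157,-.0657)]: print("  cap",circ(cam,0,.062,g,.024,lo))
a=ortho(d,.46,.55,-.10,.15,.096,3000);b=ortho(s,.46,.55,-.10,.15,.096,3000)
for p in(a,b):
    for k in range(25): cv2.line(p,(k*30,0),(k*30,6),(255,0,0),1)
    for k in range(9): cv2.line(p,(0,k*30),(6,k*30),(255,0,0),1)
cv2.imwrite("pics/o2.png",np.vstack([a,b])[...,::-1])
E
```

```text
side fin [0.4883 0.1257 0.096 ]
side fin [0.5004 0.0319 0.096 ]
side fin [ 0.5123 -0.0623  0.096 ]
200 top ring (np.float64(0.6326), np.float64(0.043899999999999995), np.float32(0.8613317))
  cap (np.float64(0.4904), np.float64(0.1231), np.float32(0.644675))
  cap (np.float64(0.5018), np.float64(0.0287), np.float32(0.6436996))
  cap (np.float64(0.5129), np.float64(-0.0653), np.float32(0.63891107))
200 side ring (np.float64(0.6314), np.float64(0.045099999999999994), np.float32(0.71075135))
  cap (np.float64(0.51), np.float64(0.1375), np.float32(0.43256184))
  cap (np.float64(0.521), np.float64(0.0435), np.float32(0.42954686))
  cap (np.float64(0.5317000000000001), np.float64(-0.049699999999999994), np.float32(0.4701605))
225 top ring (np.float64(0.6326), np.float64(0.043899999999999995), np.float32(0.73192835))
  cap (np.float64(0.4904), np.float64(0.1235), np.float32(0.58011883))
  cap (np.float64(0.5014), np.float64(0.0287), np.float32(0.565842))
  cap (np.float64(0.5121), np.float64(-0.0653), np.float32(0.5744436))
225 side ring (np.float64(0.6318), np.float64(0.043899999999999995), np.float32(0.5309))
  cap (np.float64(0.4908), np.float64(0.1231), np.float32(0.31577548))
  cap (np.float64(0.5018), np.float64(0.0311), np.float32(0.28961602))
  cap (np.float64(0.5125000000000001), np.float64(-0.0629), np.float32(0.27693537))
```

View pics/o2.png

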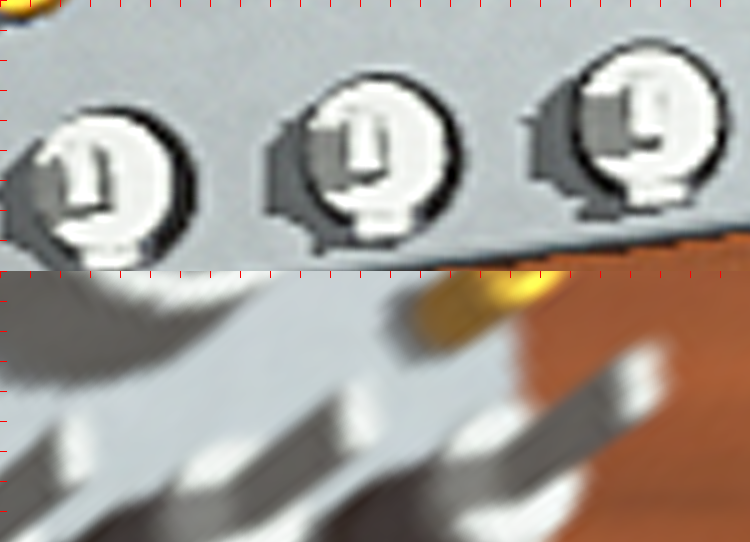

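Both cameras agree within about 3 mm. The left, middle and right bolts are at (.4915,.1232), (.502,.0295) and (.5135,-.0648), spaced 94 mm. The yaw is about 6.6°, the well is at (.632,.0443) and lies on the middle bolt's axis, and the lid is at (.437,-.329) with a fitted diameter of about 108 mm. Now the lid pick, with two crossed grips to centre it.

```bash
cat >> h.py <<'E'
from plant import arm,hand,inverse_kinematics,readout,optics
from scipy.spatial.transform import Rotation as Ro
YAW=np.radians(6.6)
B=dict(L=(.4915,.1232),M=(.502,.0295),R=(.5135,-.0648)); WELL=(.632,.0443)
def down(a,tilt=0):  # jaw direction a (rad); tilt about jaw
    y=np.array([np.cos(a),np.sin(a),0]);z=np.array([0,0,-1.]);return np.c_[np.cross(y,z),y,z]
def best(p,a):
    q0=np.array(readout.current_q());c=[]
    for s in(0,np.pi):
        q=inverse_kinematics(p,down(a+s))
        if q is not None: c.append((np.abs(np.array(q)-q0).max(),s))
    return down(a+min(c)[1])
def st(m=""): print(m,"t",round(readout.current_time(),2),np.array(readout.current_position()),"F",np.array(readout.current_wrist_force()),"w",round(readout.current_grip_width(),3),flush=True)
def snap(n,name):
    d=optics.get_image(n);cv2.imwrite(f"pics/{name}.png",d["image"][...,::-1]);return d
E
python3 - <<'E'
from h import *
L=(.437,-.329)
a2=np.pi/2+YAW
for a in(YAW,a2):
    R=best([*L,.12],a)
    if a==YAW:
        arm.reach([*L,.12],R); st("above"); arm.line_to([*L,.017],velocity=.2)
    else:
        arm.line_to([*L,.07],velocity=.2); arm.reach([*L,.07],R); arm.line_to([*L,.017],velocity=.15)
    hand.gripper_close(10 if a==YAW else 30); st("closed")
    if a==YAW: hand.open_gripper()
arm.line_to([*L,.2],velocity=.2); st("lift")
snap("side","lift")
E
```

```text
above t 1.62 [ 0.4366 -0.3298  0.1203] F [-0.015   0.5334  0.0545] w 1.001
closed t 3.34 [ 0.437 -0.329  0.017] F [-1.1719 -0.3498  0.8957] w 0.273
closed t 7.85 [ 0.437 -0.329  0.017] F [ 0.794  -0.0933 -0.2811] w 0.267
lift t 8.92 [ 0.4366 -0.3287  0.1988] F [ 0.3068  0.1121 -2.7384] w 0.272
```

View pics/lift.png

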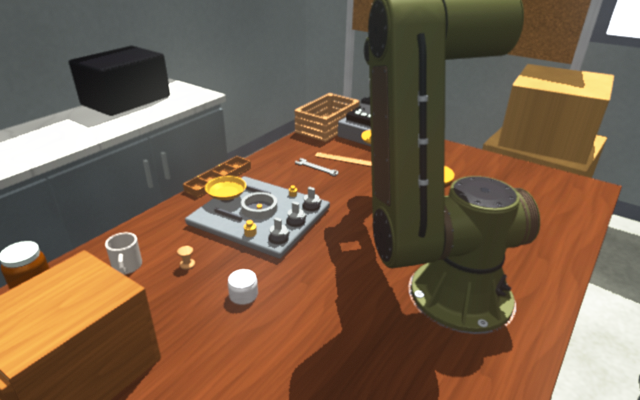

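The lid is off the counter: the grip is 25.5 mm wide and the wrist reads about 2.5 N more load. Most of the arm blocks the view of it. Next I'll carry it to the well and lower it while watching the force.

```bash
python3 - <<'E'
from h import *
R=best([*WELL,.2],np.pi/2+YAW)
arm.reach([*WELL,.2],R); st("over")
arm.line_to([*WELL,.095],velocity=.15); st("low")
f0=readout.current_wrist_force()[2]
for z in np.arange(.085,.0665,-.002):
    arm.line_to([*WELL,z],velocity=.06); f=readout.current_wrist_force()[2]-f0; print(round(z,4),round(readout.current_position()[2],4),round(f,2))
    if f>4: break
st("down"); s=snap("side","seat"); t=snap("top","seatt")
a=np.hstack([cv2.resize(x["image"][r:r+90,c:c+110],None,fx=3.6,fy=3.6,interpolation=2) for x,r,c in((s,155,205),(t,100,225))])
cv2.imwrite("pics/seat2.png",a[...,::-1])
E
```

```text
over t 10.52 [0.632  0.0431 0.2   ] F [ 0.5836  0.2161 -2.2432] w 0.271
low t 11.37 [0.6325 0.0442 0.0961] F [ 0.0836 -0.8584 -1.9229] w 0.266
0.085 0.0847 0.06
0.083 0.083 0.63
0.081 0.0809 0.09
0.079 0.0789 0.34
0.077 0.0768 -0.05
0.075 0.0748 0.23
0.073 0.0728 0.63
0.071 0.071 0.59
0.069 0.0709 18.23
down t 13.68 [0.6322 0.0443 0.0709] F [-8.4218 -1.1171 16.3064] w 0.273
```

View pics/seat2.png

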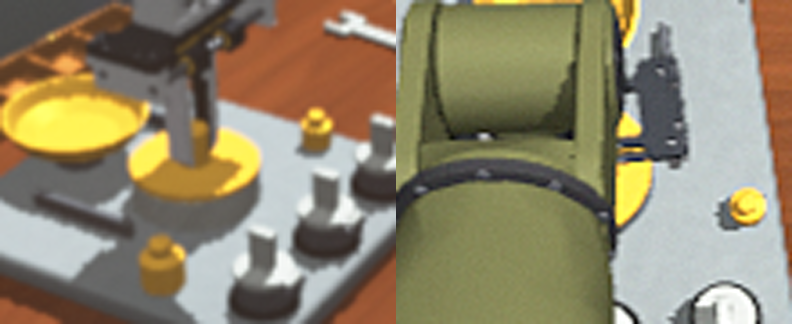

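The lid bottomed at TCP z = 0.071, exactly the seated height, and it looks level on the ring. I'll release it, take a clear picture, and then tap left to right.

```bash
python3 - <<'E'
from h import *
arm.line_to([*WELL,.0712],velocity=.06); hand.open_gripper(); st("released")
arm.line_to([*WELL,.17],velocity=.2); hand.gripper_close(10)
R=best([*B["L"],.15],np.pi/2+YAW)
for n in"LMR":
    p=B[n]
    if n=="L": arm.reach([*p,.13],R)
    else: arm.line_to([*p,.12],velocity=.2)
    arm.line_to([*p,.1],velocity=.1); arm.pause(.1)
    f0=np.mean([readout.current_wrist_force()[2] for _ in range(3)]); log=[]
    for z in np.arange(.0985,.0855,-.0007):
        arm.line_to([*p,z],velocity=.04); f=readout.current_wrist_force()[2]-f0
        log.append((round(1000*readout.current_position()[2],1),round(f,1)))
        if f>4.7: break
    if log[-1][0]<93: pass
    print(n,round(f0,2),log); st()
    if n=="L": snap("top","tapL"); 
    arm.line_to([*p,.12],velocity=.15)
t=snap("top","aft"); s=snap("side","afts"); st()
a=np.hstack([cv2.resize(x["image"][r:r+100,c:c+110],None,fx=3.6,fy=3.6,interpolation=2) for x,r,c in((s,155,205),(t,100,225))])
cv2.imwrite("pics/aft2.png",a[...,::-1])
E
```

```text
released t 15.17 [0.632  0.0443 0.0712] F [ 0.1076  0.0651 -0.0652] w 1.0
L 0.44 [(np.float64(98.7), np.float64(0.1)), (np.float64(97.8), np.float64(-1.0)), (np.float64(97.0), np.float64(0.1)), (np.float64(96.4), np.float64(-0.2)), (np.float64(95.9), np.float64(1.6)), (np.float64(95.2), np.float64(2.9)), (np.float64(94.5), np.float64(4.4)), (np.float64(93.9), np.float64(5.9))]
 t 20.48 [0.4918 0.1232 0.0939] F [ 0.0357 -0.0285  6.3464] w 0.006
M -0.86 [(np.float64(98.7), np.float64(0.5)), (np.float64(97.8), np.float64(1.3)), (np.float64(97.1), np.float64(1.3)), (np.float64(96.3), np.float64(0.1)), (np.float64(95.8), np.float64(2.2)), (np.float64(95.1), np.float64(2.6)), (np.float64(94.3), np.float64(3.1)), (np.float64(93.6), np.float64(3.0)), (np.float64(92.9), np.float64(3.3)), (np.float64(92.2), np.float64(3.2)), (np.float64(91.5), np.float64(2.9)), (np.float64(90.8), np.float64(4.4)), (np.float64(90.1), np.float64(3.8)), (np.float64(89.4), np.float64(3.6)), (np.float64(88.7), np.float64(4.9))]
 t 25.68 [0.502  0.0295 0.0887] F [0.8471 0.6878 4.043 ] w 0.006
R -0.16 [(np.float64(98.7), np.float64(-0.1)), (np.float64(97.8), np.float64(-0.1)), (np.float64(97.0), np.float64(-0.3)), (np.float64(96.4), np.float64(0.8)), (np.float64(95.8), np.float64(2.4)), (np.float64(95.2), np.float64(3.9)), (np.float64(94.5), np.float64(4.2)), (np.float64(93.9), np.float64(6.0))]
 t 29.11 [ 0.5138 -0.0648  0.0939] F [-0.1337 -0.3551  5.8154] w 0.005
 t 29.53 [ 0.513  -0.0647  0.1191] F [ 0.5626 -1.0204  0.9389] w 0.006
```

View pics/aft2.png

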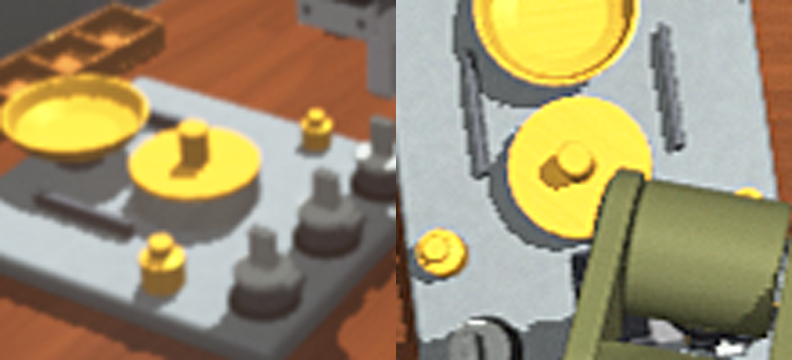

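Middle is the loose bolt: it sank about 7 mm at 3–4 N, while left and right gave about 2 mm at 6 N. The lid looks seated, level and centred. Next I'll grip the middle fin and swing it about the hinge, after checking IK for the whole arc.

```bash
python3 - <<'E'
from h import *
p=np.array(B["M"]); R0=best([*p,.13],np.pi/2+YAW); st()
ex=np.array([np.cos(YAW),np.sin(YAW),0]);ey=np.array([-np.sin(YAW),np.cos(YAW),0])
T0=np.array([*p,.070]); H=np.array([*p,.052])-.027*ex
arc=[]
for th in range(3,56,4):
    Q=Ro.from_rotvec(-np.radians(th)*ey).as_matrix(); arc.append((th,H+Q@(T0-H),Q@R0))
for th,P,R in arc: 
    if inverse_kinematics(P,R) is None: print("no IK",th)
print(inverse_kinematics(*arc[-1][1:]))
arm.line_to([*B["R"],.14],velocity=.2); arm.reach([*p,.14],R0); hand.open_gripper()
arm.line_to(T0,velocity=.15); st("at fin"); hand.gripper_close(20); st("grip")
for th,P,R in arc:
    try: arm.line_to(P,R,velocity=.05)
    except arm.MotionError as e: print(th,e);break
    f=np.array(readout.current_wrist_force()); print(th,f,round(readout.current_grip_width(),3))
    if np.linalg.norm(f)>25: print("stop");break
st("end"); snap("top","op"); s=snap("side","ops")
cv2.imwrite("pics/ops2.png",cv2.resize(s["image"][140:260,190:350],None,fx=4.5,fy=4.5,interpolation=2)[...,::-1])
E
```

```text
t 29.53 [ 0.513  -0.0647  0.1191] F [ 0.5626 -1.0204  0.9389] w 0.006
[ -8.0051   7.1843 141.1639 151.075   25.2812 -71.9504]
at fin t 32.32 [0.5024 0.0295 0.0706] F [ 0.3495  0.7684 -0.2385] w 1.002
grip t 33.57 [0.5021 0.0292 0.07  ] F [ 0.5761 -3.42    0.4371] w 0.104
3 [ 2.6869 -4.262  -4.2089] 0.107
7 [ 3.0823 -4.437  -4.9839] 0.106
11 [ 2.3598 -5.0926 -4.6973] 0.105
15 [ 1.7888 -5.3055 -3.3583] 0.103
19 [ 0.7662 -5.5054 -3.5946] 0.108
23 [-0.9365 -5.374  -1.5157] 0.106
27 [-2.2757 -5.9249  0.3466] 0.107
31 [-4.4943 -6.7909  2.5089] 0.106
35 [ 0.0588 -5.9351 -3.6004] 0.102
39 [-2.0983 -6.5796 -2.2964] 0.102
43 [-0.2802 -7.2018 -4.4372] 0.104
47 [-0.7031 -7.9368 -5.1325] 0.105
51 [ 3.0216 -6.8876 -6.471 ] 0.108
55 [-4.1793 -8.0793  1.9575] 0.106
end t 38.62 [0.4766 0.0265 0.0847] F [-4.1793 -8.0793  1.9575] w 0.106
```

View pics/ops2.png

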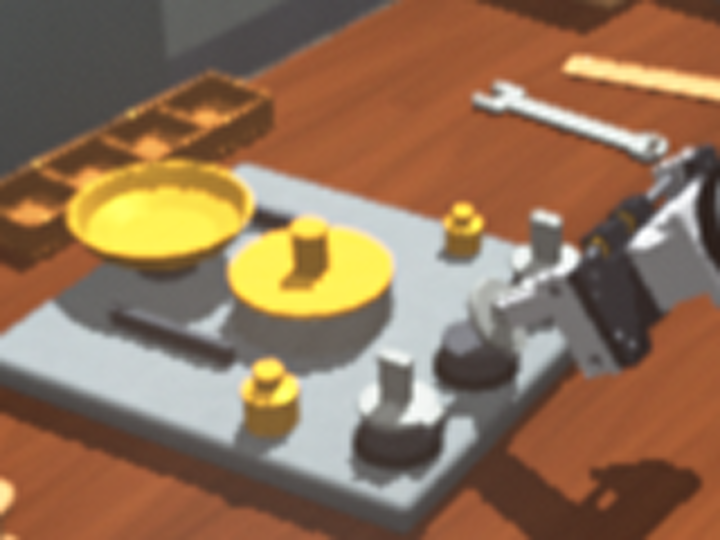

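The middle cap stands clearly open at about 55°, held in the jaws with the bolt exposed. The other two caps are shut and the lid is level on the well. I'll check it's stable, then hand in.

```bash
python3 - <<'E'
from h import *
from plant import order
a=optics.get_image("side")["image"].astype(int); arm.pause(1); b=optics.get_image("side")["image"].astype(int)
print(np.abs(a-b)[140:260,190:350].max()); st()
order.sign_off()
E
```

```text
46
 t 39.82 [0.4766 0.0265 0.0849] F [-4.4038 -9.2317  1.4193] w 0.108
the job is handed in; nothing more can be done
```

The job is done and handed in at about 40 s of robot time, with the middle bolt's cap held open.

- **Lid:** I placed the middle-sized lid on the well and let go of it. It bottomed at the expected seated height, and both cameras then showed it level and centred.
- **Taps:** I tapped left, middle, then right. The left and right bolts gave about 2 mm at 6 N. The middle one sank about 7 mm at 3–4 N, so the middle bolt is the loose one.
- **Cap:** I gripped the middle fin and swung it 55° about its hinge. The angle comes from the arm's motion. The last side view I looked at shows the cap clearly open, the other two caps shut and the lid still seated.
- **Final check:** Over a 1 s hold the arm pose and grip width stayed steady. The wrist force was about 10 N, mostly sideways from a small centring offset. Two side pictures taken 1 s apart differed by up to 46 grey levels at some pixel. I didn't look into whether that was noise or slight movement.
- **Not checked:** I took no separate position measurement of the other objects at the end.

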